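# Clear the inspection window and hold a power module over it

### The arm

A 7-joint arm with a two-finger parallel gripper is mounted at the origin on the work surface; the furniture and walls round the work are solid. World frame = base frame: x ahead of the robot, y to its left, z up, the work surface at z = 0. Lengths are in m, angles in degrees, forces in N, time in s.
With the tool pointing down it reaches from about 0.425 to 0.875 m from the base axis. Payload 4.7 kg.
Tool frame: the origin (TCP) lies midway between the tips of the shut fingers; the grasp point (between the pads) lies 19 mm behind it; z points along the fingers, y is the line along which they close (so a half turn about z gives the same grasp; the last joint's range is limited). The gripper opens to 87 mm and grips with 3 to 60 N. Pads are 19 mm wide; open, the fingers measure 117 mm over their backs; the gripper's body (75 mm by 190 mm) begins 51 mm behind the grasp point.
Start: joints at [73.86, 18.392, -4.016, 83.108, 1.295, 78.541, -3.26], TCP at [0.189, -0.622, 0.223] pointing down, gripper open.
Joint ranges: [-163.93, 163.93], [-17.29, 119.83], [-79.2, 71.16], [3.27, 140.29], [-89.18, 269.18], [5.43, 117.66], [-154.24, 154.24]. Speed limits (degrees/s): [147.25, 147.25, 180, 180, 180, 180, 180].

### API

Orientations are given as [roll, pitch, yaw] about the fixed x, y, z axes, in that order (R = Rz(yaw) Ry(pitch) Rx(roll)).
In Python, from rig import robot, read_camera, camera_params, workorder gives the robot as it stands.
- The arm moves only by the shell command python3 -m handwheel 'ROWS' [FORCE]. ROWS is JSON, a list that holds one entry, the list of rows, each a list of 7 numbers: the turn, a rotation vector about the tool's x, y, z in degrees, then the shift along the tool's x, y, z in m, then the opening, from -1 (shut) to 1 (fully open). In form: [[[rx, ry, rz, x, y, z, jaw], ...]]. A call has exactly 8 rows; each row shifts and turns the commanded pose from where the row before left it, along the tool's axes as they then stand; what a row does not reach is not made up. A row lasts 1/10 s, in which the tool goes at most 50 mm and 8.59 degrees, less where a joint would pass 70% of its speed; a pose out of reach is approached as far as the arm can. A call with a gripper value outside its range is refused whole. The fingers move at their own pace and stop on an object; FORCE is the grip in N (left out, the last holds). Time passes only in rows, so rows that do not move let the fingers close, or fill a call up. It gives the time, the measured TCP pose, the force, the opening and the grip force at its end, in the units of the state.
- robot.state(): the state, without advancing time (a new reading comes with each control period).
- read_camera(name): name is "scene" or "top" or "wrist"; returns the picture (384x512x3 uint8, red, green, blue); there is no depth.
- camera_params(name): a dict with "intrinsics" (3x3 intrinsics, pixels), "R" (3x3) and "t" (3): a world point X has camera coordinates R X + t. Camera axes: x right, y down, z forward; pixel columns grow to the right and rows downward; lengths in m; the calibration is good to about 2 mm. A picture is of the moment at which its call begins: read the wrist's pose just before it. camera_params takes no time and is no camera call; for the wrist camera it gives the pose at the moment of the call.
- workorder.sign_off(): hands the job in; it is judged then, once.
The state is a dict: "time_s": time; "joint_pos": joint angles; "dq": joint speeds; "joint_torque": joint torques, N m; "position": TCP position; "eef_rot": TCP orientation; "ft_force": force on the tool from outside, world axes, zero at the start; "wrist_torque": the same for the moment, N m; "width": finger opening in m; "finger_force": force on a finger pad.
Only numpy, scipy, OpenCV 4.12 (cv2) and the standard library are available. Lean on these libraries where they do the work, as an engineer would, in place of code of your own. Each camera call takes 0.05 s, during which the arm holds its last target. There are 200 camera calls.

### The job

Use the scraper block to sweep the three stray nuts off the upward-looking inspection camera into its catch trough (do not touch the nuts with the fingers), then stand the scraper back down upright on the bench. Then pick the white power module out of the carrier and finish while holding it still, centred over the camera window, level and right way up, its underside 50 mm above the glass and its long side along the window's long side; leave the heat sink in the carrier and the other things on the bench where they are.

Things in the scene. Friction and masses are not known exactly. Their poses are not given: they have to be found in the camera images.
- camera_station: Inspection camera that looks up: grey box fixed to the bench, its flat top 55 mm high. Origin: on the bench plane below the window's centre; x along the sweep channel to the catch trough, z up. Top from x = -75 to +45 mm; guide lips 6 mm high at y = -46 to -42 and 42 to 46, so the channel is 84 mm wide, open at both ends. A cable gland sticks out 12 mm at the -x end
- trough (a point): centre of the catch trough's floor, 18 mm above the bench; axes as camera_station. Open tray on the camera box's +x end: inside 42 mm (x) by 86 mm (y), begins where the box's top ends (box x = 45); outer wall 59 mm high
- window (a point): centre of the dark rectangular window, flush in the box's top, 55 mm above the bench; 44 mm along x, 70 mm (long side) along y; axes as camera_station
- nut_1: one of three equal loose steel hex nuts, 17 mm across flats, 8 mm high, 12 g, lying flat on or near the window (at most x = -15 to 25 mm, y = -30 to +30 mm on the camera box); origin at the centre of its underside
- nut_2: one of three equal loose steel hex nuts, 17 mm across flats, 8 mm high, 12 g, lying flat on or near the window (at most x = -15 to 25 mm, y = -30 to +30 mm on the camera box); origin at the centre of its underside
- nut_3: one of three equal loose steel hex nuts, 17 mm across flats, 8 mm high, 12 g, lying flat on or near the window (at most x = -15 to 25 mm, y = -30 to +30 mm on the camera box); origin at the centre of its underside
- scraper: grey plastic scraper block, loose, standing upright on the bench on the robot's side of the carrier, about 150 g, 55 mm high in all. Foot 26 mm (its x) by 80 mm (its y), 18 mm high; on the foot an upright grip 16 mm thick (its x) by 56 mm (its y), from 18 to 55 mm above the underside. Origin: centre of the underside, z up. Both long sides of the foot can push
- carrier: black plastic carrier tray fixed to the bench, 48 mm (its x) by 148 mm (its y), walls 4 mm thick and 10 mm high, floor 4 mm thick; two pockets in line along y, 40 by 68 mm inside, centres at y = -36 and +36 mm. Origin: centre of its underside, z up
- power_module: power module: white plastic block with three round dark terminals on top and a thin metal baseplate below, 36 mm (its x) by 62 mm (its y, long side) by 19 mm high, about 90 g; lies flat in one of the carrier's two pockets, long side along the carrier's. Origin: centre of the underside, z up. Grip across the 36 mm
- heat_sink: finned bare-metal heat sink, 35 by 45 by 21 mm, in the other pocket; origin at the centre of its underside. To be left alone
- flux: brown bottle with black cap, 35 mm wide, 70 mm high, behind the camera; bystander
- tape: amber tape roll lying flat, 61 mm wide, 19 mm high, on the bench near the robot; bystander
- torch: black torch lying on the bench, 25 mm thick, 114 mm long, on the robot's side of the camera; bystander
- battery_box: black battery box, 39 by 80 by 28 mm, on the bench between carrier and test rack; bystander
- usb_dongle: blue USB dongle, 21 by 44 by 11 mm, far right, in front of the test rack; bystander
- white_clip: small white plastic clip, 9 by 34 by 10 mm, beside the dongle; bystander
- hex_keys: folding hex key set, orange body with steel keys, 26 by 85 by 21 mm, on the robot's side of the camera; bystander
- cutters: red side cutters lying on the bench to the right near the robot, 60 by 106 by 13 mm; bystander
Mind the look-alikes: they are no part of the job. Leave any purple look-alike of the power_module alone.

How it is judged (in metres and radians):
On the way, in this order (a step that is already met when the one before it is completed fails the run):
1. all three nuts lie in the catch trough while the fingers still hold the scraper at the camera (x of nut_1 in the frame of camera_station between 0.045 and 0.09 m and y of nut_1 in the frame of camera_station between -0.046 and 0.046 m and z of nut_1 in the frame of camera_station between 0.01 and 0.045 m and x of nut_2 in the frame of camera_station between 0.045 and 0.09 m and y of nut_2 in the frame of camera_station between -0.046 and 0.046 m and z of nut_2 in the frame of camera_station between 0.01 and 0.045 m and x of nut_3 in the frame of camera_station between 0.045 and 0.09 m and y of nut_3 in the frame of camera_station between -0.046 and 0.046 m and z of nut_3 in the frame of camera_station between 0.01 and 0.045 m and contact force between the fingers and scraper above 1 N and horizontal distance between scraper and camera_station below 0.15 m), for 0.1 s.
2. the scraper stands upright on the bench, let go (height (world z) of scraper below 0.008 m and angle between scraper's own z axis and vertical below 0.12 rad and contact force between the fingers and scraper below 0.05 N and linear speed of scraper below 0.02 m/s), for 0.2 s.
At the end, for the whole second after the job is handed in: Nuts in the trough; scraper upright on the bench, released; module held still by the fingers alone, underside 40 to 60 mm above the glass, centre within 12 mm of the window's, right way up and level within 0.12 rad, long side along the window's long side within 0.15 rad (either way round) (all of step 2 and x of nut_1 in the frame of camera_station between 0.045 and 0.09 m and y of nut_1 in the frame of camera_station between -0.046 and 0.046 m and z of nut_1 in the frame of camera_station between 0.01 and 0.045 m and x of nut_2 in the frame of camera_station between 0.045 and 0.09 m and y of nut_2 in the frame of camera_station between -0.046 and 0.046 m and z of nut_2 in the frame of camera_station between 0.01 and 0.045 m and x of nut_3 in the frame of camera_station between 0.045 and 0.09 m and y of nut_3 in the frame of camera_station between -0.046 and 0.046 m and z of nut_3 in the frame of camera_station between 0.01 and 0.045 m and horizontal distance between power_module and window below 0.012 m and z of power_module in the frame of window between 0.04 and 0.06 m and angle between power_module's own z axis and vertical below 0.12 rad and angle between the y axis of power_module and the y axis of camera_station, either way round below 0.15 rad and contact force between the fingers and power_module above 1 N and contact force between power_module and camera_station below 0.05 N and contact force between power_module and scraper below 0.05 N and linear speed of power_module below 0.02 m/s and angular speed of power_module below 0.2 rad/s); the arm keeps its last pose, push and grip.
It fails at once if a finger touches a nut (contact force between the fingers and nut_1 above 0.3 N or contact force between the fingers and nut_2 above 0.3 N or contact force between the fingers and nut_3 above 0.3 N).
It fails at once if the heat sink or another bystander is moved more than 25 mm (distance of any of heat_sink, flux, tape, torch, battery_box, usb_dongle, white_clip, hex_keys, cutters from where it was at the start of the episode above 0.025 m).
It also fails if it takes over 56 s, if anything falls off the work surface, if the arm or the gripper's body presses on something with over 40 N, if the wrist force passes 120 N, or if a joint passes its speed limit or range.

## Working session

There is one attempt and no reset: what is moved stays moved. The work goes in short steps, Python scripts to look and compute and a shell command to move; the robot and the scene stay as the last step left them, time stands still between calls to the robot, and variables do not carry over. Pictures are saved under pics/ and viewed, at most 10 in all, crops included, and the job is handed in when it is done.

```bash
mkdir -p pics; python3 - <<'E'
from rig import robot, read_camera, camera_params
import cv2
s=robot.state(); print(s)
for n in ("scene","top"):
    cv2.imwrite(f"pics/{n}0.png",cv2.cvtColor(read_camera(n),cv2.COLOR_RGB2BGR)); p=camera_params(n);print(n,p)
E
```

```text
{'time_s': 0.0, 'joint_pos': array([73.86045882, 18.44049209, -4.01368287, 83.17535517,  1.29517068,
       78.54264701, -3.25954117]), 'dq': array([-0.10665111,  0.14960616, -0.02628509, -0.0032676 , -0.02897952,
        0.029704  , -0.00163116]), 'joint_torque': array([ 1.29491771e-03, -4.91288567e+01, -4.03579753e-01, -3.12533927e+01,
       -6.40462409e-02,  4.38146282e-02,  1.72934147e-04]), 'position': array([ 0.18923472, -0.62124792,  0.22144108]), 'eef_rot': array([-1.79886754e+02,  6.62324994e-03,  1.69480461e+01]), 'ft_force': array([ 0.11307373, -0.69868612, -0.16835186]), 'wrist_torque': array([-0.05072948, -0.04414282,  0.01227222]), 'finger_force': 0.0, 'width': 0.08702694173678352}
scene {'intrinsics': array([[438.46454914,   0.        , 252.5502604 ],
       [  0.        , 438.46454914, 196.55742545],
       [  0.        ,   0.        ,   1.        ]]), 'R': array([[-0.79511884, -0.60643679, -0.0045226 ],
       [-0.27018658,  0.3609071 , -0.89260589],
       [ 0.54294129, -0.70850581, -0.45081512]]), 't': array([0.21102087, 0.28593659, 0.65487885])}
top {'intrinsics': array([[352.52046774,   0.        , 256.16175474],
       [  0.        , 352.52046774, 193.40423866],
       [  0.        ,   0.        ,   1.        ]]), 'R': array([[ 6.40549533e-04, -9.99997304e-01, -2.23208002e-03],
       [-9.93422606e-01, -3.80753225e-04, -1.14504939e-01],
       [ 1.14503781e-01,  2.29074484e-03, -9.93420171e-01]]), 't': array([-0.26897412,  0.44378801,  0.86416023])}
```

View pics/top0.png

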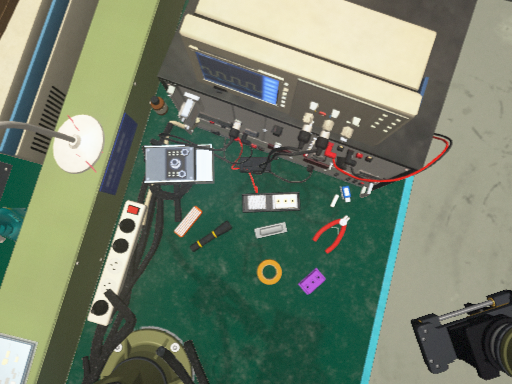

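View pics/scene0.png

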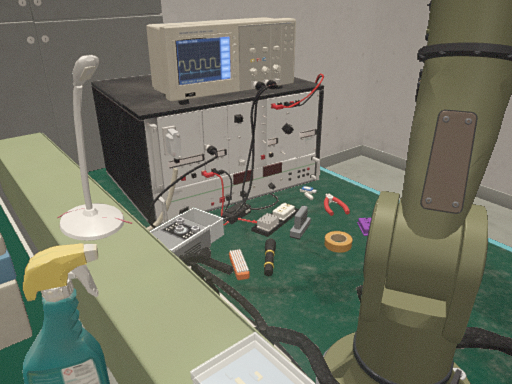

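```bash
python3 - <<'E'
import cv2
a=cv2.imread("pics/top0.png")[135:255,138:308]; cv2.imwrite("pics/c1.png",cv2.resize(a,None,fx=4.7,fy=4.7,interpolation=cv2.INTER_CUBIC))
E
```

```text
(no output)
```

View pics/c1.png

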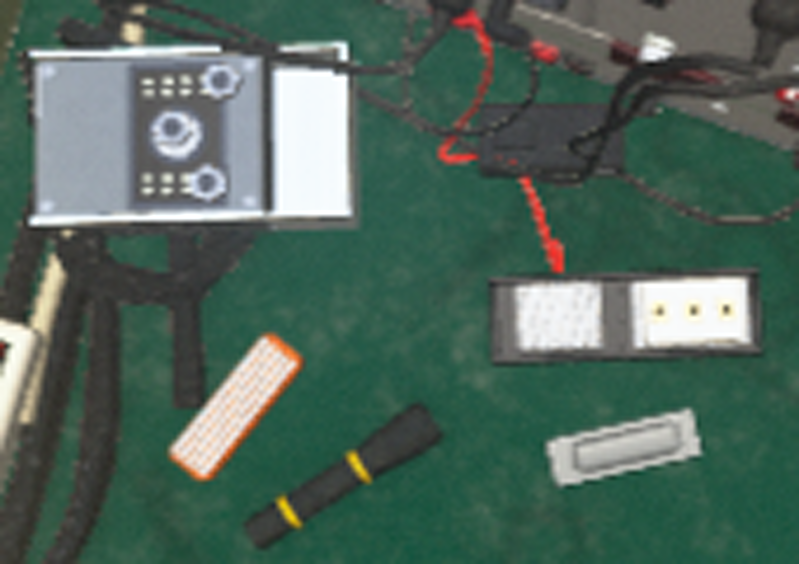

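The top view shows the camera station at around px (176,163) with the trough on its right (sweep direction is world -y). The nuts are at crop (220,82), (175,132) and (207,183). In the carrier the heat sink is left and the white module right, at crop (693,310), and the scraper is at crop (625,447).

```bash
cat > h.py <<'E'
import numpy as np, cv2
from rig import robot, read_camera, camera_params
from scipy.spatial.transform import Rotation as Ro
def ray(p,uv,z):
    d=np.linalg.inv(p["intrinsics"])@[uv[0],uv[1],1.]; d=p["R"].T@d; c=-p["R"].T@p["t"]
    return (c+d*(z-c[2])/d[2])
def proj(p,X):
    q=p["intrinsics"]@(p["R"]@np.asarray(X,float)+p["t"]); return q[:2]/q[2]
def go(xyz,yaw):
    """turn (deg, tool axes) and the shift in mm: in present tool axes, and in final tool axes"""
    s=robot.state(); R=Ro.from_euler('xyz',s["eef_rot"],degrees=True); T=Ro.from_euler('xyz',[180,0,yaw],degrees=True)
    d=np.array(xyz)-s["position"]
    print("pos",s["position"].round(4),"rot",s["eef_rot"].round(2),"t",round(s["time_s"],2),"w",round(s["width"],4),"F",s["ft_force"].round(1))
    print(" turn",(R.inv()*T).as_rotvec(degrees=True).round(2),"shift now-axes",(R.inv().apply(d)*1e3).round(1),"final-axes",(T.inv().apply(d)*1e3).round(1))
def snap(n,name):
    p=camera_params(n); im=cv2.cvtColor(read_camera(n),cv2.COLOR_RGB2BGR); cv2.imwrite(f"pics/{name}.png",im); return p,im
E
python3 - <<'E'
from h import *
p=camera_params("top")
f=lambda u,v,z:ray(p,(138+u/4.7,135+v/4.7),z).round(3)
for n,a in dict(win=(180,134,.055),boxL=(33,134,.055),boxR=(271,134,.055),n1=(220,82,.06),n2=(175,132,.06),n3=(207,183,.06),mod=(693,310,.023),hs=(560,315,.025),scr=(625,447,.018),sa=(548,440,.018),sb=(695,408,.018),c1=(490,280,.01),c2=(758,270,.01)).items(): print(n,f(*a))
for n,u in dict(rackfoot=(250,140),rackfoot2=(330,165),lamp=(103,140),flux=(157,103)).items(): print(n,ray(p,u,0).round(3),ray(p,u,.1).round(3))
c=-p["R"].T@p["t"];print(c)
p=camera_params("wrist");print(p, -p["R"].T@p["t"])
E
```

```text
win [ 0.515 -0.072  0.055]
boxL [0.515 0.005 0.055]
boxR [ 0.515 -0.12   0.055]
n1 [ 0.541 -0.093  0.06 ]
n2 [ 0.515 -0.071  0.06 ]
n3 [ 0.488 -0.088  0.06 ]
mod [ 0.425 -0.343  0.023]
hs [ 0.422 -0.271  0.025]
scr [ 0.352 -0.306  0.018]
sa [ 0.356 -0.265  0.018]
sb [ 0.373 -0.344  0.018]
c1 [ 0.443 -0.233  0.01 ]
c2 [ 0.448 -0.379  0.01 ]
rackfoot [ 0.589 -0.252  0.   ] [ 0.562 -0.254  0.1  ]
rackfoot2 [ 0.522 -0.462  0.   ] [ 0.502 -0.441  0.1  ]
lamp [0.589 0.136 0.   ] [0.562 0.091 0.1  ]
flux [ 0.69  -0.003  0.   ] [ 0.652 -0.033  0.1  ]
[ 0.34209172 -0.27078399  0.90868975]
{'intrinsics': array([[280.03216577,   0.        , 253.1293316 ],
       [  0.        , 280.03216577, 188.53897365],
       [  0.        ,   0.        ,   1.        ]]), 'R': array([[ 0.29159557, -0.9565408 , -0.00130944],
       [-0.92046827, -0.28097095,  0.27164956],
       [-0.2602118 , -0.07800651, -0.96239535]]), 't': array([-0.64956865, -0.03331465,  0.39049238])} [ 0.26035699 -0.60023842  0.38400739]
```

```bash
python3 -c "
from h import *
go([.35,-.31,.2],102)"
```

```text
pos [ 0.1892 -0.6213  0.2216] rot [-1.799e+02  1.000e-02  1.695e+01] t 0.1 w 0.0872 F [ 0.1 -0.4 -0.1]
 turn [-8.000e-02 -7.000e-02 -8.505e+01] shift now-axes [ 244.5 -250.9   22. ] final-axes [271.1 222.   21.6]
```

```bash
python3 -m handwheel '[[[0,0,0,0.031,-0.031,0.003,1],[0,0,0,0.031,-0.031,0.003,1],[0,0,0,0.031,-0.031,0.003,1],[0,0,0,0.031,-0.031,0.003,1],[0,0,0,0.031,-0.032,0.003,1],[0,0,0,0.030,-0.032,0.003,1],[0,0,0,0.030,-0.032,0.002,1],[0,0,0,0.030,-0.031,0.002,1]]]' && python3 -m handwheel '[[[0,0,-8.5,0,0,0,1],[0,0,-8.5,0,0,0,1],[0,0,-8.5,0,0,0,1],[0,0,-8.5,0,0,0,1],[0,0,-8.5,0,0,0,1],[0,0,-8.5,0,0,0,1],[0,0,-8.5,0,0,0,1],[0,0,-8.5,0,0,0,1]]]' && python3 -m handwheel '[[[0,0,-8.5,0,0,0,1],[0,0,-8.5,0,0,0,1],[0,0,0,0,0,0,1],[0,0,0,0,0,0,1],[0,0,0,0,0,0,1],[0,0,0,0,0,0,1],[0,0,0,0,0,0,1],[0,0,0,0,0,0,1]]]'; python3 -c "
from h import *
go([.35,-.31,.2],102)
p,im=snap('wrist','w1');print(p['R'],p['t'])
np.savez('w1.npz',**p)"
```

```text
time_s: 0.9
position: [0.3509, -0.3083, 0.2001]
eef_rot: [-180.0, 0.0, 17.0]
ft_force: [0.6, -1.2, 0.9]
width: 0.0873
finger_force: 0.0
time_s: 1.7
position: [0.3504, -0.3101, 0.2002]
eef_rot: [-180.0, -0.0, 85.3]
ft_force: [-0.3, 0.0, -0.4]
width: 0.0869
finger_force: 0.0
time_s: 2.5
position: [0.3506, -0.3103, 0.2006]
eef_rot: [180.0, 0.0, 101.9]
ft_force: [-0.3, -0.1, 0.9]
width: 0.0871
finger_force: 0.0
pos [ 0.3506 -0.3103  0.2006] rot [1.8000e+02 1.0000e-02 1.0192e+02] t 2.5 w 0.0871 F [-0.3 -0.1  0.9]
 turn [ 0.    0.01 -0.08] shift now-axes [ 0.4 -0.6  0.6] final-axes [ 0.4 -0.6  0.6]
[[ 0.97842835  0.20658288  0.00121408]
 [ 0.19840574 -0.94130434  0.27309578]
 [ 0.05755973 -0.26696377 -0.96198608]] [-0.27888315 -0.38923557  0.26648787]
```

View pics/w1.png

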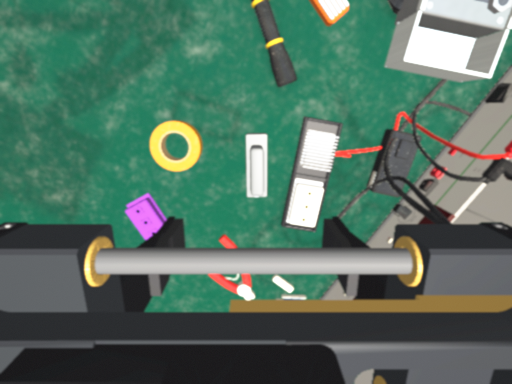

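The wrist view shows the scraper at (257,165), the module (white, three terminals) at (306,202), the heat sink at (319,147), and the trough's corner upper right.

```bash
python3 - <<'E'
from h import *
p=dict(np.load('w1.npz')); im=cv2.imread('pics/w1.png'); hsv=cv2.cvtColor(im,cv2.COLOR_BGR2HSV)
m=((hsv[...,1]<60)&(hsv[...,2]>110)).astype(np.uint8)
n,l,st,ce=cv2.connectedComponentsWithStats(m)
for i in range(1,n):
    if st[i,4]>150 and st[i,1]<230:
        c,_=cv2.findContours((l==i).astype(np.uint8),0,2); r=cv2.minAreaRect(c[0]); b=cv2.boxPoints(r)
        for z in (.018,.023,.055):
            w=np.array([ray(p,q,z)[:2] for q in b]); e=[w[1]-w[0],w[2]-w[1]]; L=[np.linalg.norm(x) for x in e]; k=e[int(np.argmax(L))]
            print(i,st[i],'z',z,'c',w.mean(0).round(4),'L',np.round(L,4),'ang',round(np.degrees(np.arctan2(k[1],k[0]))%180,1))
a=im[110:240,230:350];cv2.imwrite('pics/c2.png',cv2.resize(a,None,fx=4.5,fy=4.5,interpolation=cv2.INTER_CUBIC))
print(-p['R'].T@p['t'])
E
```

```text
1 [318   0  32  20 365] z 0.018 c [ 0.3984 -0.112 ] L [0.0246 0.0241] ang 43.1
1 [318   0  32  20 365] z 0.023 c [ 0.3975 -0.1138] L [0.0242 0.0237] ang 43.1
1 [318   0  32  20 365] z 0.055 c [ 0.3916 -0.1255] L [0.0219 0.0215] ang 43.1
2 [ 385    0  127  114 7645] z 0.018 c [ 0.5401 -0.1389] L [0.1357 0.1211] ang 11.9
2 [ 385    0  127  114 7645] z 0.023 c [ 0.5371 -0.1404] L [0.1337 0.1193] ang 11.9
2 [ 385    0  127  114 7645] z 0.055 c [ 0.518  -0.1495] L [0.1211 0.1081] ang 11.9
8 [ 450   67   62   87 2527] z 0.018 c [ 0.6227 -0.1873] L [0.0995 0.0655] ang 74.3
8 [ 450   67   62   87 2527] z 0.023 c [ 0.6185 -0.1881] L [0.0981 0.0645] ang 74.3
8 [ 450   67   62   87 2527] z 0.055 c [ 0.5918 -0.1927] L [0.0888 0.0585] ang 74.3
29 [ 285  118   55  110 3552] z 0.018 c [ 0.4255 -0.3025] L [0.1379 0.0441] ang 92.5
29 [ 285  118   55  110 3552] z 0.023 c [ 0.4242 -0.3016] L [0.1359 0.0435] ang 92.5
29 [ 285  118   55  110 3552] z 0.055 c [ 0.4158 -0.2956] L [0.1231 0.0394] ang 92.5
48 [ 245  133   23   65 1422] z 0.018 c [ 0.3529 -0.3039] L [0.0267 0.0814] ang 102.7
48 [ 245  133   23
[... 226 characters left out ...]
ng 176.3
73 [435 147  58  31 943] z 0.023 c [ 0.6012 -0.2479] L [0.0284 0.0712] ang 176.3
73 [435 147  58  31 943] z 0.055 c [ 0.5761 -0.2469] L [0.0257 0.0645] ang 176.3
91 [ 414  165   98   62 3436] z 0.018 c [ 0.6245 -0.2891] L [0.0733 0.1314] ang 4.7
91 [ 414  165   98   62 3436] z 0.023 c [ 0.6203 -0.2884] L [0.0722 0.1295] ang 4.7
91 [ 414  165   98   62 3436] z 0.055 c [ 0.5934 -0.2836] L [0.0654 0.1173] ang 4.7
99 [367 200  57  49 951] z 0.018 c [ 0.5515 -0.3505] L [0.0763 0.0407] ang 69.3
99 [367 200  57  49 951] z 0.023 c [ 0.5483 -0.3489] L [0.0752 0.0401] ang 69.3
99 [367 200  57  49 951] z 0.055 c [ 0.5282 -0.3384] L [0.0681 0.0363] ang 69.3
[ 0.33475479 -0.23763404  0.3629948 ]
```

View pics/c2.png

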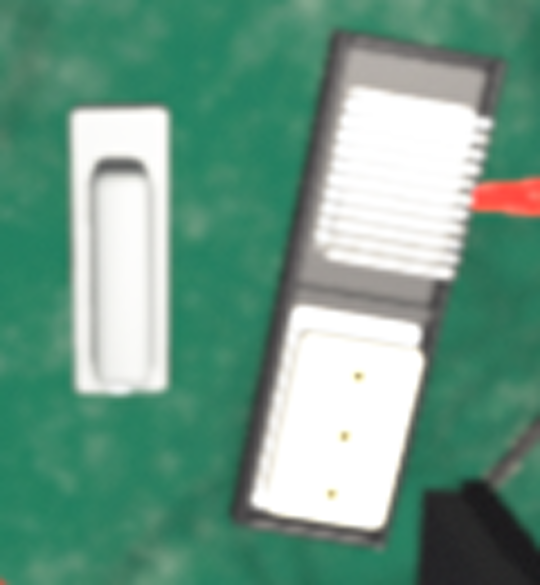

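```bash
python3 -c "
from h import *
go([.353,-.304,.023],102.7); p=camera_params('wrist'); print(proj(p,robot.state()['position']))"
python3 -m handwheel '[[[0,0,-0.8,0.006,0.0035,0.017,0.15],[0,0,0,0,0,0.02,0.15],[0,0,0,0,0,0.03,0.15],[0,0,0,0,0,0.03,0.15],[0,0,0,0,0,0.03,0.15],[0,0,0,0,0,0.02,0.15],[0,0,0,0,0,0,0.15],[0,0,0,0,0,0,0.15]]]'; python3 -c "
from h import *
go([.353,-.304,.023],102.7)"
```

```text
pos [ 0.3506 -0.3103  0.2006] rot [-180.      0.    101.92] t 2.55 w 0.087 F [ 0.6 -0.6 -0.2]
 turn [-0.    0.   -0.78] shift now-axes [  5.7   3.6 177.6] final-axes [  5.6   3.7 177.6]
[253.64447578 231.63488101]
time_s: 3.35
position: [0.3531, -0.3038, 0.0539]
eef_rot: [180.0, -0.0, 102.7]
ft_force: [0.4, 0.4, 0.1]
width: 0.0501
finger_force: 0.0
pos [ 0.3531 -0.3038  0.0539] rot [ 1.8000e+02 -1.0000e-02  1.0274e+02] t 3.35 w 0.0501 F [0.4 0.4 0.1]
 turn [ 0.   -0.01  0.04] shift now-axes [-0.2 -0.1 30.9] final-axes [-0.2 -0.1 30.9]
```

```bash
python3 -m handwheel '[[[0,0,0,0,0,0.016,0.15],[0,0,0,0,0,0.015,0.15],[0,0,0,0,0,0,0.15],[0,0,0,0,0,0,-1],[0,0,0,0,0,0,-1],[0,0,0,0,0,0,-1],[0,0,0,0,0,0,-1],[0,0,0,0,0,0,-1]]]' 45
python3 -c "
from h import *
p,im=snap('wrist','w2');np.savez('w2.npz',**p); print(proj(p,robot.state()['position']))
go([.353,-.304,.023],102.7)"
```

```text
time_s: 4.15
position: [0.353, -0.3039, 0.0229]
eef_rot: [180.0, 0.0, 102.7]
ft_force: [0.4, -0.4, 0.5]
width: 0.0177
finger_force: 0.0
[253.74841715 231.49786563]
pos [ 0.353  -0.3038  0.0228] rot [1.7998e+02 3.0000e-02 1.0275e+02] t 4.2 w 0.0156 F [-0.  -0.4  1.2]
 turn [0.02 0.03 0.05] shift now-axes [-0.2 -0.1 -0.2] final-axes [-0.2 -0.1 -0.2]
```

View pics/w2.png

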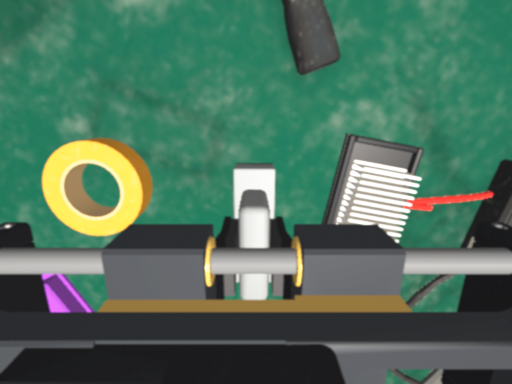

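The grasp holds at width 15.6 mm. The foot end is visible at (234–275, 164). I'll lift and move to a pose that shows the whole station.

```bash
python3 - <<'E'
from h import *
p=dict(np.load('w2.npz')); s=robot.state(); T=Ro.from_euler('xyz',s['eef_rot'],degrees=True)
for u in [(234,164),(275,164)]: print((T.inv().apply(ray(p,u,.018)-s['position'])*1e3).round(1))
go([.43,-.20,.16],102.7)
E
python3 -m handwheel '[[[0,0,0,0,0,-0.02,-1],[0,0,0,0,0,-0.03,-1],[0,0,0,0,0,-0.03,-1],[0,0,0,0,0,-0.03,-1],[0,0,0,0,0,-0.027,-1],[0,0,0,0.02,0.02,0,-1],[0,0,0,0.03,0.04,0,-1],[0,0,0,0.03,0.038,0,-1]]]'
python3 -m handwheel '[[[0,0,0,0.004,0,0,-1],[0,0,0,0,0,0,-1],[0,0,0,0,0,0,-1],[0,0,0,0,0,0,-1],[0,0,0,0,0,0,-1],[0,0,0,0,0,0,-1],[0,0,0,0,0,0,-1],[0,0,0,0,0,0,-1]]]'
python3 - <<'E'
from h import *
p,im=snap('wrist','w3');np.savez('w3.npz',**p)
cv2.imwrite('pics/w3b.png',cv2.resize(im[0:240,180:512],None,fx=2.4,fy=2.4,interpolation=cv2.INTER_CUBIC))
go([.43,-.20,.16],102.7)
E
```

```text
[ 42.3 -12.    4.8]
[42.3 12.9  4.8]
pos [ 0.353  -0.3038  0.0228] rot [1.7998e+02 3.0000e-02 1.0275e+02] t 4.2 w 0.0156 F [-0.  -0.4  1.2]
 turn [0.02 0.03 0.05] shift now-axes [  84.2   98.  -137.2] final-axes [  84.3   97.9 -137.2]
time_s: 5.0
position: [0.4311, -0.2033, 0.1596]
eef_rot: [180.0, 0.0, 102.6]
ft_force: [1.1, -0.7, -2.0]
width: 0.0156
finger_force: 45.0
time_s: 5.8
position: [0.4298, -0.2003, 0.1596]
eef_rot: [-180.0, 0.0, 102.7]
ft_force: [0.2, -0.2, -2.0]
width: 0.0158
finger_force: 45.0
pos [ 0.4298 -0.2002  0.1596] rot [180.     0.   102.73] t 5.85 w 0.0153 F [ 0.3  0.5 -1.6]
 turn [0.   0.   0.03] shift now-axes [ 0.2  0.2 -0.4] final-axes [ 0.2  0.2 -0.4]
```

View pics/w3b.png

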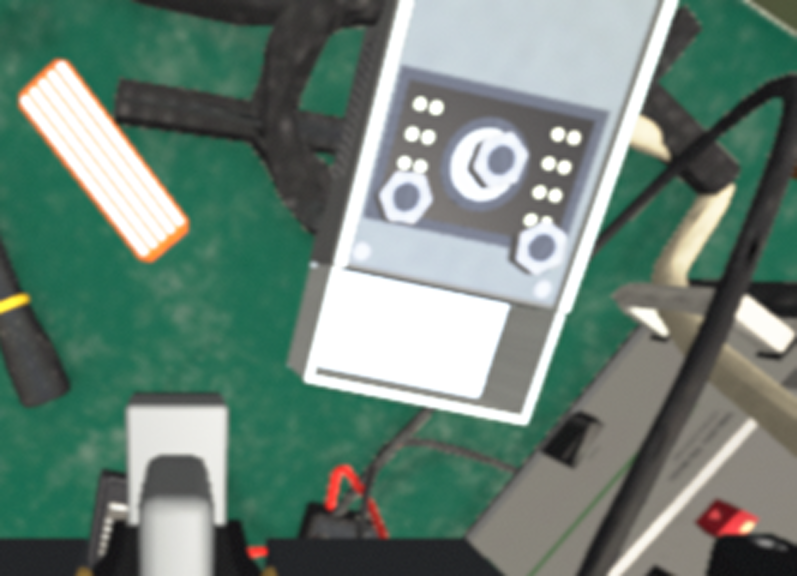

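```bash
python3 - <<'E'
from h import *
p=dict(np.load('w3.npz')); im=cv2.imread('pics/w3.png'); s=robot.state()
g=im.min(axis=2).astype(int)
C=lambda u,v:(180+u/2.4,v/2.4)
# lip lines: scan rows, look near the expected line for the white band
def band(u0,v0,u1,v1,half=9):
    out=[];inn=[]
    for r in range(int(v0/2.4)+1,int(v1/2.4)):
        uc=180+(u0+(u1-u0)*(r*2.4-v0)/(v1-v0))/2.4; a=int(round(uc))-half; seg=np.clip(g[r,a:a+2*half+1],0,255)
        hot=np.where(seg>225)[0]
        if len(hot)==0: continue
        # subpixel edges at level 200
        L,R=hot[0],hot[-1]
        l=np.interp(200,[seg[L-1],seg[L]],[L-1,L]) if L>0 and seg[L-1]<200 else None
        rr=R+ (seg[R]-200)/(seg[R]-seg[R+1]) if R<2*half and seg[R+1]<200 else None
        out.append((r,None if l is None else a+l,None if rr is None else a+rr))
    return out
Lb=band(408,0,318,258); Rb=band(674,0,572,300)
def fit(pts,z):
    w=np.array([ray(p,q,z)[:2] for q in pts]); 
    for _ in range(3):
        c=w.mean(0); d=np.linalg.svd(w-c)[2][0]; e=(w-c)@[-d[1],d[0]]; w=w[abs(e)<=max(.001,2*e.std())]
    d*=np.sign(-d[1]); return c,d,e.std(),len(w)
lo=fit([(a,r) for r,a,b in Lb if a],.061); li=fit([(b,r) for r,a,b in Lb if b],.061)
ri=fit([(a,r) for r,a,b in Rb if a],.061); ro=fit([(b,r) for r,a,b in Rb if b],.061)
for n,f in zip(('lo','li','ri','ro'),(lo,li,ri,ro)): print(n,f[0].round(4),'ang',np.degrees(np.arctan2(f[1][1],f[1][0])).round(2),f[2:])
d=lo[1]+ro[1]; d/=np.linalg.norm(d); nrm=np.array([-d[1],d[0]])
for n,f in zip(('lo','li','ri','ro'),(lo,li,ri,ro)): print(n,'offset',(f[0]@nrm*1e3).round(2))
print('dir',d)
def X(u,v,z): w=ray(p,C(u,v),z)[:2]; return w.round(4),'along',(w@d*1e3).round(1),'across',(w@nrm*1e3).round(1)
print('end45',X(425,286,.055)); print('win',X(403,66,.055),X(608,110,.055),X(568,252,.055),X(363,215,.055)); print('trough outer',X(305,382,.059),X(525,425,.059))
print('nuts',X(406,197,.063),X(500,159,.063),X(541,246,.063))
T=Ro.from_euler('xyz',s['eef_rot'],degrees=True); dz=s['position'][2]-.0228
for u,v,z in [(128,405,.018),(228,405,.018),(128,395,0),(228,395,0)]: print((T.inv().apply(ray(p,C(u,v),z+dz)-s['position'])*1e3).round(1))
E
```

```text
lo [ 0.4692 -0.069 ] ang -88.43 (np.float64(4.4688787219435367e-05), 80)
li [ 0.4745 -0.0629] ang -88.43 (np.float64(5.0648786776234576e-05), 22)
ri [ 0.5569 -0.0575] ang -88.46 (np.float64(2.9207230166341464e-05), 81)
ro [ 0.5616 -0.0541] ang -88.31 (np.float64(9.02018973886378e-05), 81)
lo offset 467.08
li offset 472.54
ri offset 555.08
ro offset 559.79
dir [ 0.02840001 -0.99959664]
end45 (array([ 0.5091, -0.1154]), 'along', np.float64(129.8), 'across', np.float64(505.6))
win (array([ 0.4773, -0.0448]), 'along', np.float64(58.4), 'across', np.float64(475.8)) (array([ 0.5539, -0.042 ]), 'along', np.float64(57.8), 'across', np.float64(552.5)) (array([ 0.5583, -0.0914]), 'along', np.float64(107.2), 'across', np.float64(555.4)) (array([ 0.4781, -0.0959]), 'along', np.float64(109.4), 'across', np.float64(475.2))
trough outer (array([ 0.4732, -0.1612]), 'along', np.float64(174.5), 'across', np.float64(468.4)) (array([ 0.5643, -0.1585]), 'along', np.float64(174.5), 'across', np.float64(559.6))
nuts (array([ 0.4895, -0.0875]), 'along', np.float64(101.4), 'across', np.float64(486.9)) (array([ 0.5183, -0.068 ]), 'along', np.float64(82.7), 'across', np.float64(516.1)) (array([ 0.5434, -0.0927]), 'along', np.float64(108.1), 'across', np.float64(540.5))
[ 39.3 -12.4   4.8]
[39.3 12.9  4.8]
[ 38.4 -13.7  22.8]
[38.4 14.3 22.8]
```

```bash
python3 - <<'E'
from h import *
def tri(a,b):
    P=[]
    for n in ("top","scene"):
        p=camera_params(n); P.append(p["intrinsics"]@np.c_[p["R"],p["t"]])
    X=cv2.triangulatePoints(P[0],P[1],np.array(a,float).reshape(2,1),np.array(b,float).reshape(2,1)); return (X[:3]/X[3]).ravel().round(3)
print('lampbase right rim?',tri((78,143),(92,222)),tri((100,152),(75,234)),tri((78,166),(58,224)))
p=camera_params("scene")
for y in (.05,.1,.15,.2,.25): print(y,[proj(p,(.5,y,z)).round(0).tolist() for z in (0,.1,.2)])
a=cv2.imread('pics/scene0.png')[170:310,20:260]; b=cv2.imread('pics/top0.png')[90:230,60:240]
cv2.imwrite('pics/c4.png',np.hstack([cv2.resize(a,(460,270)),cv2.resize(b,(340,270))]))
E
```

```text
lampbase right rim? [0.539 0.12  0.155] [0.56  0.122 0.111] [0.527 0.158 0.158]
0.05 [[146.0, 280.0], [140.0, 238.0], [133.0, 191.0]]
0.1 [[126.0, 292.0], [119.0, 249.0], [110.0, 201.0]]
0.15 [[104.0, 306.0], [95.0, 262.0], [85.0, 212.0]]
0.2 [[81.0, 321.0], [70.0, 276.0], [58.0, 225.0]]
0.25 [[55.0, 338.0], [42.0, 291.0], [27.0, 238.0]]
```

View pics/c4.png

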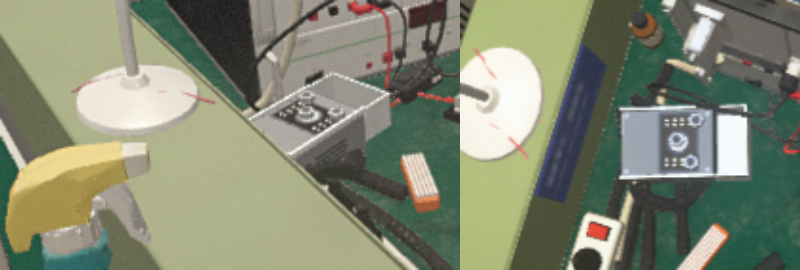

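```bash
python3 - <<'E'
from h import *
t=camera_params("top");s=camera_params("scene")
it=cv2.cvtColor(cv2.imread('pics/top0.png'),cv2.COLOR_BGR2HSV); isn=cv2.cvtColor(cv2.imread('pics/scene0.png'),cv2.COLOR_BGR2HSV)
# light-green top: print hue/sat/val along scan lines
for r in (111,140,163): print(r,[tuple(it[r,c]) for c in range(96,150,4)])
for r in (235,260): print('s',r,[tuple(isn[r,c]) for c in range(120,220,8)])
E
```

```text
111 [(np.uint8(36), np.uint8(87), np.uint8(188)), (np.uint8(35), np.uint8(85), np.uint8(186)), (np.uint8(36), np.uint8(85), np.uint8(188)), (np.uint8(36), np.uint8(89), np.uint8(190)), (np.uint8(36), np.uint8(85), np.uint8(188)), (np.uint8(36), np.uint8(88), np.uint8(188)), (np.uint8(36), np.uint8(89), np.uint8(186)), (np.uint8(37), np.uint8(71), np.uint8(90)), (np.uint8(38), np.uint8(76), np.uint8(81)), (np.uint8(35), np.uint8(78), np.uint8(78)), (np.uint8(38), np.uint8(75), np.uint8(78)), (np.uint8(38), np.uint8(78), np.uint8(78)), (np.uint8(35), np.uint8(78), np.uint8(78)), (np.uint8(35), np.uint8(65), np.uint8(79))]
140 [(np.uint8(36), np.uint8(5), np.uint8(251)), (np.uint8(27), np.uint8(9), np.uint8(250)), (np.uint8(29), np.uint8(50), np.uint8(170)), (np.uint8(35), np.uint8(83), np.uint8(188)), (np.uint8(36), np.uint8(83), np.uint8(162)), (np.uint8(115), np.uint8(130), np.uint8(129)), (np.uint8(115), np.uint8(54), np.uint8(89)), (np.uint8(115), np.uint8(86), np.uint8(77)), (np.uint8(115), np.uint8(85), np.uint8(78)), (np.uint8(108), np.uint8(43), np.uint8(72)), (np.uint8(36), np
[... 1272 characters left out ...]
t8(19), np.uint8(106)), (np.uint8(15), np.uint8(15), np.uint8(102)), (np.uint8(16), np.uint8(20), np.uint8(143))]
s 260 [(np.uint8(33), np.uint8(55), np.uint8(181)), (np.uint8(33), np.uint8(56), np.uint8(181)), (np.uint8(32), np.uint8(56), np.uint8(179)), (np.uint8(32), np.uint8(57), np.uint8(178)), (np.uint8(32), np.uint8(56), np.uint8(179)), (np.uint8(32), np.uint8(53), np.uint8(178)), (np.uint8(33), np.uint8(54), np.uint8(181)), (np.uint8(34), np.uint8(58), np.uint8(172)), (np.uint8(30), np.uint8(29), np.uint8(52)), (np.uint8(40), np.uint8(42), np.uint8(54)), (np.uint8(17), np.uint8(30), np.uint8(59)), (np.uint8(16), np.uint8(45), np.uint8(63)), (np.uint8(20), np.uint8(11), np.uint8(68))]
```

```bash
python3 - <<'E'
from h import *
t=camera_params("top");s=camera_params("scene")
for z in (.12,.13,.14,.15,.16,.17,.18):
    o=[]
    for u in ((154,235),(182,260)):
        q=proj(t,ray(s,u,z)); o.append((q[0]-np.interp(q[1],[90,111,140,163,200],[128.5,122,113.5,105.8,93.6])).round(1))
    print(z,o,[ray(t,u,z)[:2].round(3).tolist() for u in ((122,111),(113.5,140),(105.8,163))])
E
```

```text
0.12 [np.float64(16.8), np.float64(9.4)] [[0.625, 0.042], [0.556, 0.058], [0.503, 0.073]]
0.13 [np.float64(11.9), np.float64(2.8)] [[0.621, 0.038], [0.553, 0.054], [0.501, 0.069]]
0.14 [np.float64(6.8), np.float64(-4.0)] [[0.618, 0.034], [0.551, 0.05], [0.498, 0.065]]
0.15 [np.float64(1.6), np.float64(-11.0)] [[0.614, 0.03], [0.548, 0.046], [0.496, 0.06]]
0.16 [np.float64(-4.9), np.float64(-18.2)] [[0.611, 0.026], [0.545, 0.042], [0.494, 0.056]]
0.17 [np.float64(-12.3), np.float64(-25.6)] [[0.607, 0.022], [0.543, 0.038], [0.492, 0.052]]
0.18 [np.float64(-20.0), np.float64(-33.3)] [[0.604, 0.018], [0.54, 0.033], [0.49, 0.047]]
```

The counter left of the camera is about 0.14–0.15 m high, which is level with the gripper body at sweep height. I'll set the scraper back down and regrip it 14 mm higher.

```bash
python3 -m handwheel '[[[0,0,0,-0.034,-0.038,0,-1],[0,0,0,-0.03,-0.04,0,-1],[0,0,0,-0.02,-0.02,0,-1],[0,0,0,0,0,0.04,-1],[0,0,0,0,0,0.04,-1],[0,0,0,0,0,0.035,-1],[0,0,0,0,0,0.015,-1],[0,0,0,0,0,0.006,-1]]]'
python3 -m handwheel '[[[0,0,0,0,0,0,-1],[0,0,0,0,0,0,-0.2],[0,0,0,0,0,0,-0.2],[0,0,0,0,0,0,-0.2],[0,0,0,0,0,-0.007,-0.2],[0,0,0,0,0,-0.007,-0.2],[0,0,0,0,0,0,-0.2],[0,0,0,0,0,0,-0.2]]]'
python3 -m handwheel '[[[0,0,0,0,0,0,-1],[0,0,0,0,0,0,-1],[0,0,0,0,0,0,-1],[0,0,0,0,0,0,-1],[0,0,0,0,0,0,-1],[0,0,0,0,0,0,-1],[0,0,0,0,0,-0.02,-1],[0,0,0,0,0,-0.03,-1]]]' 50
```

```text
time_s: 6.65
position: [0.3515, -0.3012, 0.0227]
eef_rot: [-179.8, -0.3, 102.7]
ft_force: [-12.6, 12.3, 40.8]
width: 0.0157
finger_force: 45.0
time_s: 7.45
position: [0.3537, -0.3032, 0.0381]
eef_rot: [180.0, 0.1, 102.7]
ft_force: [-0.1, 0.7, -0.2]
width: 0.0349
finger_force: 0.0
time_s: 8.25
position: [0.3517, -0.3014, 0.0861]
eef_rot: [-179.8, -0.3, 102.8]
ft_force: [-0.1, -0.3, -1.3]
width: 0.0156
finger_force: 50.0
```

```bash
python3 -m handwheel '[[[0,0,-8,0,0,-0.04,-1],[0,0,-8,0,0,-0.04,-1],[0,0,-8,0,0,-0.034,-1],[0,0,-8,0,0,0,-1],[0,0,-8,0,0,0,-1],[0,0,-8,0,0,0,-1],[0,0,-8,0,0,0,-1],[0,0,-8,0,0,0,-1]]]'
python3 -m handwheel '[[[0,0,-8,0,0,0,-1],[0,0,-6.9,0,0,0,-1],[0,0,0,0,0,0,-1],[0,0,0,0,0,0,-1],[0,0,0,0,0,0,-1],[0,0,0,0,0,0,-1],[0,0,0,0,0,0,-1],[0,0,0,0,0,0,-1]]]'
python3 -c "
from h import *
go([.5141,-.0419,.2],181.6)"
```

```text
time_s: 9.05
position: [0.353, -0.3026, 0.2011]
eef_rot: [180.0, -0.1, 167.1]
ft_force: [-0.3, 0.9, -1.4]
width: 0.0154
finger_force: 50.0
time_s: 9.85
position: [0.3534, -0.3029, 0.2016]
eef_rot: [-180.0, -0.0, -178.4]
ft_force: [0.1, 0.3, -1.3]
width: 0.0154
finger_force: 50.0
pos [ 0.3534 -0.3029  0.2016] rot [-179.99   -0.   -178.38] t 9.85 w 0.0154 F [ 0.1  0.3 -1.3]
 turn [-0.01 -0.    0.02] shift now-axes [-168.   256.3    1.5] final-axes [-167.9  256.4    1.6]
```

```bash
python3 -m handwheel '[[[0,0,0,-0.02,0.03,0,-1],[0,0,0,-0.028,0.042,0,-1],[0,0,0,-0.03,0.045,0,-1],[0,0,0,-0.03,0.045,0,-1],[0,0,0,-0.03,0.045,0,-1],[0,0,0,-0.02,0.03,0,-1],[0,0,0,-0.01,0.019,0,-1],[0,0,0,0,0,0,-1]]]'
python3 -m handwheel '[[[0,0,0,0,0,0,-1],[0,0,0,0,0,0,-1],[0,0,0,0,0,0.02,-1],[0,0,0,0,0,0.02,-1],[0,0,0,0,0,0.02,-1],[0,0,0,0,0,0.01,-1],[0,0,0,0,0,0,-1],[0,0,0,0,0,0,-1]]]'
python3 - <<'E'
from h import *
go([.5141,-.0419,.13],181.6)
p,im=snap('wrist','w4');np.savez('w4.npz',**p)
cv2.imwrite('pics/w4b.png',cv2.resize(im[90:310,140:400],None,fx=2.7,fy=2.7,interpolation=cv2.INTER_CUBIC))
E
```

```text
time_s: 10.65
position: [0.5085, -0.0485, 0.2017]
eef_rot: [179.9, 0.1, -178.0]
ft_force: [0.2, -0.6, -2.0]
width: 0.0155
finger_force: 50.0
time_s: 11.45
position: [0.5075, -0.0536, 0.1322]
eef_rot: [-180.0, 0.0, -178.4]
ft_force: [0.1, 0.3, -1.7]
width: 0.0156
finger_force: 50.0
pos [ 0.5075 -0.0536  0.1322] rot [-1.7998e+02  4.0000e-02 -1.7841e+02] t 11.45 w 0.0156 F [ 0.1  0.3 -1.7]
 turn [-0.02  0.04 -0.01] shift now-axes [-6.9 11.5  2.2] final-axes [-6.9 11.5  2.2]
```

View pics/w4b.png

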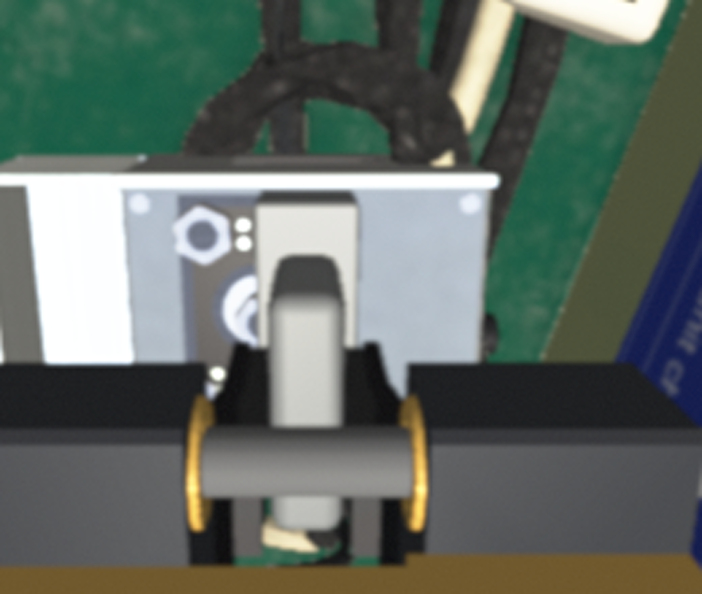

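```bash
python3 - <<'E'
from h import *
p=dict(np.load('w4.npz')); im=cv2.imread('pics/w4.png'); s=robot.state()
g=im.min(axis=2).astype(int)
print('cols lip+foot:'); 
for c in (245,255,265): print(c,g[150:172,c].tolist())
T=Ro.from_euler('xyz',s['eef_rot'],degrees=True)
f=lambda u,v,z:(T.inv().apply(ray(p,(140+u/2.7,90+v/2.7),z)-s['position'])*1e3).round(1)
print('lip out/in at left,right', f(150,173,.061),f(480,173,.061),f(150,188,.061),f(480,188,.061))
b=s['position'][2]-.0375
print('foot top edge',f(258,205,b+.018),f(356,205,b+.018),'bottom',f(258,193,b),f(356,193,b))
print('end45',f(127,250,.055),'-75',f(488,250,.055))
E
```

```text
cols lip+foot:
245 [85, 75, 75, 98, 186, 251, 255, 255, 255, 233, 149, 84, 65, 67, 86, 130, 182, 216, 225, 224, 224, 224]
255 [87, 77, 75, 99, 185, 251, 255, 255, 255, 233, 148, 85, 65, 67, 85, 132, 181, 218, 224, 224, 224, 224]
265 [85, 76, 74, 99, 187, 251, 255, 255, 255, 233, 147, 85, 65, 67, 87, 130, 180, 217, 224, 224, 224, 223]
lip out/in at left,right [ 39.1 -48.8  71.5] [39.1 53.6 71.5] [ 34.4 -49.1  71.5] [34.4 53.9 71.5]
foot top edge [ 39.3 -12.1  19.4] [39.3 11.8 19.4] bottom [ 39.  -13.2  37.4] [39.  12.9 37.4]
end45 [ 12.8 -59.   77.6] -75 [12.8 59.2 77.5]
```

```bash
python3 -m handwheel '[[[0,0,0,-0.0066,0.014,0,-1],[0,0,0,0,0,0,-1],[0,0,0,0,0,0.012,-1],[0,0,0,0,0,0.012,-1],[0,0,0,0,0,0.007,-1],[0,0,0,0,0,0.0,-1],[0,0,0,0,0,0,-1],[0,0,0,0,0,0,-1]]]'
python3 -c "
from h import *
go([.5141,-.0419,.0945],181.6)"
python3 -m handwheel '[[[0,0,0,0,0,0.002,-1],[0,0,0,0,0,0.002,-1],[0,0,0,0,0,0.0017,-1],[0,0,0,0,0,0,-1],[0,0,0,0,0,0,-1],[0,0,0,0,0,0,-1],[0,0,0,0,0,0,-1],[0,0,0,0,0,0,-1]]]'
python3 - <<'E'
from h import *
go([.5141,-.0419,.0945],181.6)
p,im=snap('wrist','w5');np.savez('w5.npz',**p)
cv2.imwrite('pics/w5b.png',cv2.resize(im[90:310,140:400],None,fx=2.7,fy=2.7,interpolation=cv2.INTER_CUBIC))
E
```

```text
time_s: 12.3
position: [0.5135, -0.0388, 0.1007]
eef_rot: [-180.0, 0.0, -178.4]
ft_force: [-0.4, 0.3, -1.8]
width: 0.0154
finger_force: 50.0
pos [ 0.5135 -0.0388  0.1007] rot [-1.7999e+02  1.0000e-02 -1.7836e+02] t 12.3 w 0.0154 F [-0.4  0.3 -1.8]
 turn [-0.01  0.01  0.04] shift now-axes [-0.5 -3.1  6.2] final-axes [-0.5 -3.1  6.2]
time_s: 13.1
position: [0.5135, -0.0388, 0.0949]
eef_rot: [-180.0, 0.0, -178.3]
ft_force: [-0.5, -0.3, -1.9]
width: 0.0154
finger_force: 50.0
pos [ 0.5135 -0.0388  0.0949] rot [-1.7999e+02  1.0000e-02 -1.7835e+02] t 13.1 w 0.0154 F [-0.5 -0.3 -1.9]
 turn [-0.01  0.01  0.05] shift now-axes [-0.5 -3.2  0.4] final-axes [-0.5 -3.2  0.4]
```

View pics/w5b.png

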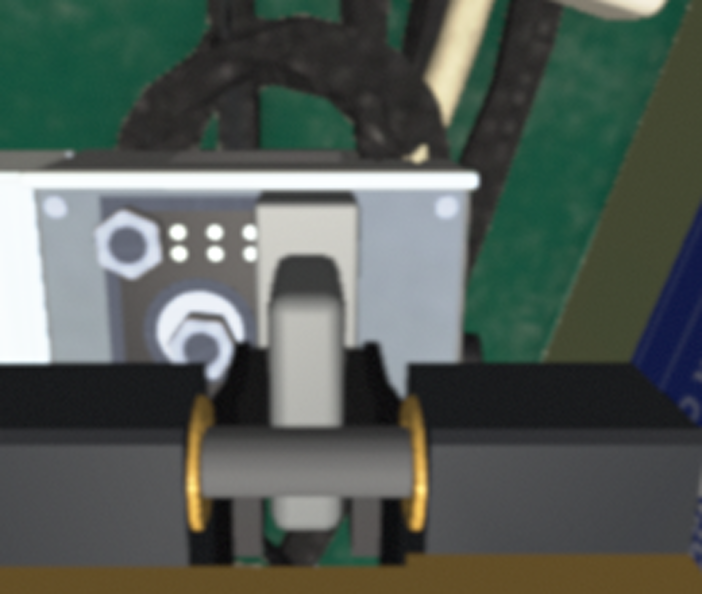

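The foot sits inside the channel with no contact force. The nuts are ahead of it, at crop (128,243) and (200,345). Sweeping now.

```bash
python3 -m handwheel '[[[0,0,0,0,-0.004,0,-1],[0,0,0,0,-0.006,0,-1],[0,0,0,0,-0.006,0,-1],[0,0,0,0,-0.006,0,-1],[0,0,0,0,-0.006,0,-1],[0,0,0,0,-0.006,0,-1],[0,0,0,0,-0.006,0,-1],[0,0,0,0,-0.005,0,-1]]]'
python3 -m handwheel '[[[0,0,0,0,-0.005,0,-1],[0,0,0,0,-0.005,0,-1],[0,0,0,0,-0.005,0,-1],[0,0,0,0,-0.004,0,-1],[0,0,0,0,-0.004,0,-1],[0,0,0,0,0,0,-1],[0,0,0,0,0,0,-1],[0,0,0,0,0,0,-1]]]'
python3 - <<'E'
from h import *
go([.5141,-.0419,.0945],181.6)
p,im=snap('wrist','w6');np.savez('w6.npz',**p)
q,im2=snap('top','t6')
cv2.imwrite('pics/w6b.png',np.hstack([cv2.resize(im[90:310,60:320],(520,440)),cv2.resize(im2[135:199,140:180+60],(274,440))]))
E
```

```text
time_s: 13.95
position: [0.5147, -0.0843, 0.0948]
eef_rot: [-180.0, -0.0, -178.4]
ft_force: [-0.3, 0.2, -2.2]
width: 0.0155
finger_force: 50.0
time_s: 14.75
position: [0.5154, -0.1064, 0.0948]
eef_rot: [180.0, -0.0, -178.3]
ft_force: [0.1, 0.3, -1.2]
width: 0.0157
finger_force: 50.0
pos [ 0.5154 -0.1064  0.0948] rot [ 180.     -0.   -178.33] t 14.75 w 0.0157 F [ 0.1  0.3 -1.2]
 turn [ 0.   -0.    0.07] shift now-axes [-0.6 64.5  0.3] final-axes [-0.5 64.5  0.3]
```

View pics/w6b.png

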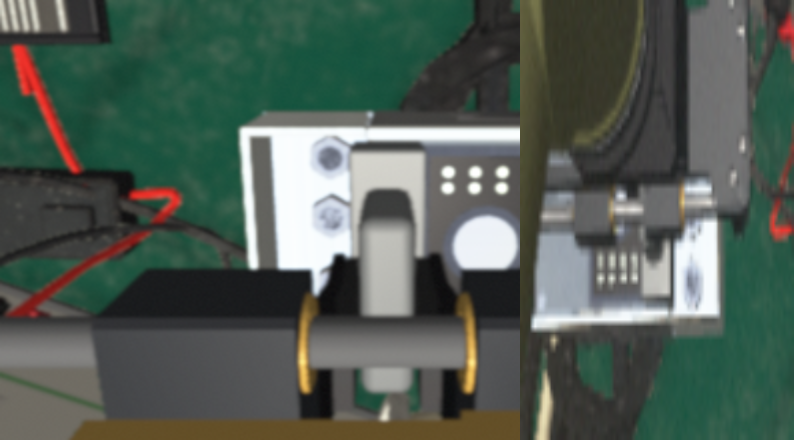

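Two nuts are clearly in the trough at (328,157) and (332,214), and the third is hidden by the finger. That was my 11th view, one over the limit of 10. From here on I'll check numerically only.

```bash
python3 -m handwheel '[[[0,0,0,0,0,-0.015,-1],[0,0,0,0,0,-0.025,-1],[0,0,0,0,0,-0.025,-1],[0,0,0,0,0,-0.015,-1],[0,0,0,0.018,-0.018,0,-1],[0,0,0,0.022,-0.023,0,-1],[0,0,0,0.025,-0.026,0,-1],[0,0,0,0.023,-0.024,0,-1]]]'
python3 -m handwheel '[[[0,0,8.2,0,0,0,-1],[0,0,8.2,0,0,0,-1],[0,0,8.2,0,0,0,-1],[0,0,8.2,0,0,0,-1],[0,0,8.2,0,0,0,-1],[0,0,8.2,0,0,0,-1],[0,0,8.2,0,0,0,-1],[0,0,8.2,0,0,0,-1]]]'
python3 -m handwheel '[[[0,0,8.2,0,0,0,-1],[0,0,5.1,0,0,0,-1],[0,0,0,0,0,0,-1],[0,0,0,0,0,0,-1],[0,0,0,0,0,0,-1],[0,0,0,0,0,0,-1],[0,0,0,0,0,0,-1],[0,0,0,0,0,0,-1]]]'
python3 - <<'E'
from h import *
go([.43,-.20,.175],102.7); go([.353,-.304,.038],102.7)
p,im=snap('wrist','w7');np.savez('w7.npz',**p)
d=np.array([.0284,-.9996]);n=np.array([.9996,.0284]); S=lambda x,y:d*(.0845+x)+n*(.5135+y)
g=cv2.cvtColor(im,cv2.COLOR_BGR2GRAY)
def rect(x0,x1,y0,y1,z,nm,k=2):  # rectify a station-plane patch, 1 px = k mm, coarse print
    rows=[]
    for x in np.arange(x0,x1,k):
        r=''
        for y in np.arange(y0,y1,k):
            u,v=proj(p,np.r_[S(x/1e3,y/1e3),z]); v=int(round(v));u=int(round(u))
            r+=' .:-=+*#%@'[::-1][min(9,int(g[v,u])//26)] if 0<=v<384 and 0<=u<512 else '?'
        rows.append(f'{x:4d} '+r)
    print(nm);print('\n'.join(rows))
rect(46,90,-46,46,.026,'trough')
rect(-30,46,-46,46,.063,'top',4)
E
```

```text
time_s: 15.65
position: [0.4289, -0.2011, 0.1754]
eef_rot: [-180.0, 0.0, -178.3]
ft_force: [-0.1, -0.0, -1.9]
width: 0.0156
finger_force: 50.0
time_s: 16.45
position: [0.43, -0.2, 0.1754]
eef_rot: [180.0, 0.0, 115.7]
ft_force: [-0.3, -1.5, -1.7]
width: 0.0157
finger_force: 50.0
time_s: 17.25
position: [0.43, -0.2002, 0.1748]
eef_rot: [-180.0, 0.0, 102.8]
ft_force: [0.6, 0.3, -1.8]
width: 0.0158
finger_force: 50.0
pos [ 0.43   -0.2002  0.1748] rot [-180.      0.    102.76] t 17.25 w 0.0158 F [ 0.6  0.3 -1.8]
 turn [-0.    0.    0.06] shift now-axes [ 0.2  0.  -0.2] final-axes [ 0.2  0.  -0.2]
pos [ 0.43   -0.2002  0.1748] rot [-180.      0.    102.76] t 17.25 w 0.0158 F [ 0.6  0.3 -1.8]
 turn [-0.    0.    0.06] shift now-axes [-84.2 -98.  136.8] final-axes [-84.3 -97.9 136.8]
trough
  46 -==:                                        ==
  48 ===:                                        ==
  50 ===-                                        ==
  52 ===.                               .       .==
  54 ===-               .               .        ==
  56 ===:               .              :  .::.
[... 691 characters left out ...]
                                        -=
  86 ===:   .  .                               .:==
  88 ===.  ---=----------------------------------==
top
 -30   ...................: 
 -26   ...................: 
 -22   ===================: 
 -18   =++++++++++*******=: 
 -14   ==  -+++==+++*   *=: 
 -10   =++++++=   =++****=: 
  -6   =+.:++=     =+.=.+=: 
  -2   =+ .=+      :+== *=: 
   2   =++++=      :+++++=: 
   6   =-  -+-     =+   +=. 
  10   =======.   :++++++=: 
  14   =-  -======+++:: +=: 
  18   ==:.=====++++++==+=: 
  22   =============+++++=: 
  26   :------::------:---: 
  30   .................... 
  34   ...................: 
  38    ................  : 
  42   ...................:
```

All three nuts are confirmed lying in the trough. Now I'll put the scraper back.

```bash
python3 -m handwheel '[[[0,0,0,-0.025,-0.03,0,-1],[0,0,0,-0.03,-0.035,0,-1],[0,0,0,-0.029,-0.033,0,-1],[0,0,0,0,0,0.04,-1],[0,0,0,0,0,0.04,-1],[0,0,0,0,0,0.035,-1],[0,0,0,0,0,0.015,-1],[0,0,0,0,0,0,-1]]]'
python3 -m handwheel '[[[0,0,0,0,0,0.002,-1],[0,0,0,0,0,0.002,-1],[0,0,0,0,0,0.001,-1],[0,0,0,0,0,0.0,-1],[0,0,0,0,0,0,-1],[0,0,0,0,0,0,-1],[0,0,0,0,0,0,-1],[0,0,0,0,0,0,-1]]]'
```

```text
time_s: 18.1
position: [0.3512, -0.3022, 0.0424]
eef_rot: [-179.8, -0.3, 102.8]
ft_force: [-0.7, 0.1, -1.7]
width: 0.0158
finger_force: 50.0
time_s: 18.9
position: [0.353, -0.3038, 0.0399]
eef_rot: [-180.0, 0.0, 102.7]
ft_force: [-0.3, -0.0, -2.1]
width: 0.0158
finger_force: 50.0
```

```bash
python3 -m handwheel '[[[0,0,0,0,0,0.001,-1],[0,0,0,0,0,0.001,-1],[0,0,0,0,0,0.0,-1],[0,0,0,0,0,0.0,-1],[0,0,0,0,0,0,-1],[0,0,0,0,0,0,-1],[0,0,0,0,0,0,-1],[0,0,0,0,0,0,-1]]]'
```

```text
time_s: 19.7
position: [0.353, -0.3038, 0.0379]
eef_rot: [-180.0, 0.0, 102.7]
ft_force: [0.5, 0.5, -1.7]
width: 0.0155
finger_force: 50.0
```

```bash
python3 -m handwheel '[[[0,0,0,0,0,0.001,-1],[0,0,0,0,0,0.0005,-1],[0,0,0,0,0,0.0,-1],[0,0,0,0,0,0.0,-1],[0,0,0,0,0,0,-1],[0,0,0,0,0,0,-1],[0,0,0,0,0,0,-1],[0,0,0,0,0,0,-1]]]'
```

```text
time_s: 20.5
position: [0.3532, -0.3039, 0.0373]
eef_rot: [-180.0, 0.0, 102.8]
ft_force: [-1.2, 1.9, 5.8]
width: 0.0156
finger_force: 50.0
```

```bash
python3 -m handwheel '[[[0,0,0,0,0,0,-0.2],[0,0,0,0,0,0,-0.2],[0,0,0,0,0,0,-0.2],[0,0,0,0,0,0,-0.2],[0,0,0,0,0,-0.02,-0.2],[0,0,0,0,0,-0.04,-0.2],[0,0,0,0,0,-0.05,-0.2],[0,0,0,0,0,-0.04,0.2]]]'
python3 -m handwheel '[[[0,0,0,0.04,0,0,0.2],[0,0,0,0.04,0,0,0.2],[0,0,0,0,0,0,0.2],[0,0,0,0,0,0,0.2],[0,0,0,0,0,0,0.2],[0,0,0,0,0,0,0.2],[0,0,0,0,0,0,0.2],[0,0,0,0,0,0,0.2]]]'
python3 - <<'E'
from h import *
go([.425,-.343,.05],94)
p,im=snap('wrist','w8');np.savez('w8.npz',**p)
hsv=cv2.cvtColor(im,cv2.COLOR_BGR2HSV); g=im.min(axis=2)
print('proj module',proj(p,(.425,-.343,.023)),'carrier c',proj(p,(.426,-.306,.01)),'scr',proj(p,(.353,-.304,.055)))
def rects(m,z,amin):
    n,l,st,ce=cv2.connectedComponentsWithStats(m)
    for i in range(1,n):
        if st[i,4]<amin or st[i,1]>225: continue
        c,_=cv2.findContours((l==i).astype(np.uint8),0,2); b=cv2.boxPoints(cv2.minAreaRect(c[0]))
        w=np.array([ray(p,q,z)[:2] for q in b]); e=[w[1]-w[0],w[2]-w[1]]; L=[np.linalg.norm(x) for x in e]; k=e[int(np.argmax(L))]
        print(st[i],'c',w.mean(0).round(4),'L',np.round(L,4),'ang',round(np.degrees(np.arctan2(k[1],k[0]))%180,1))
for th in (200,225,240): print('white>',th); rects((g>th).astype(np.uint8),.023,400)
blk=((hsv[...,2]<95)&(hsv[...,1]<80)).astype(np.uint8)
print('black');rects(blk,.01,800)
x0,y0=proj(p,(.425,-.343,.023)).astype(int)
for v in range(y0-40,y0+40,8): print(v,g[v,x0-30:x0+31:3].tolist())
E
```

```text
time_s: 21.3
position: [0.3533, -0.3039, 0.1888]
eef_rot: [180.0, 0.1, 102.8]
ft_force: [1.1, -0.8, 0.6]
width: 0.0379
finger_force: 0.0
time_s: 22.1
position: [0.3353, -0.2261, 0.1861]
eef_rot: [-180.0, -0.0, 102.7]
ft_force: [-0.2, 0.2, -0.1]
width: 0.0522
finger_force: 0.0
pos [ 0.3353 -0.2261  0.1861] rot [-1.7999e+02 -4.0000e-02  1.0271e+02] t 22.1 w 0.0522 F [-0.2  0.2 -0.1]
 turn [-0.01 -0.04  8.71] shift now-axes [-133.9   61.8  136. ] final-axes [-122.9   81.3  136.1]
proj module [300.00415482 272.86745533] carrier c [306.4969006  243.65336809] scr [253.40396012 247.49196299]
white> 200
[ 396    0  116  167 7652] c [ 0.5419 -0.0792] L [0.1729 0.0987] ang 90.9
[ 286   28   59   75 1747] c [ 0.3747 -0.0955] L [0.0238 0.0794] ang 142.6
[458  53  27  29 598] c [ 0.5381 -0.0595] L [0.0275 0.0275] ang 61.2
[304 205  30  33 516] c [ 0.4249 -0.266 ] L [0.0381 0.0344] ang 91.3
white> 225
[ 397    0  115  167 6496] c [ 0.5422 -0.0806] L [0.1702 0.0987] ang 90.8
[ 286   29   59   74 1705] c [ 0.3748 -0.0954] L [0.0235 0.0794] ang 142.6
[458  54  27  28 571] c [ 0.538  -0.0598] L [0.026
[... 977 characters left out ...]
53, 153, 153, 153, 153, 153, 153, 154, 153, 152, 154, 153, 153, 153, 154, 153, 153, 153, 153, 153, 154]
264 [198, 197, 198, 197, 197, 199, 199, 199, 199, 200, 199, 199, 199, 199, 199, 199, 200, 199, 199, 199, 199]
272 [177, 177, 177, 177, 177, 180, 181, 191, 191, 181, 183, 179, 176, 177, 177, 177, 177, 178, 177, 176, 177]
280 [50, 52, 43, 53, 175, 223, 255, 255, 255, 254, 255, 255, 75, 72, 127, 127, 124, 51, 25, 24, 25]
288 [66, 67, 58, 62, 83, 91, 131, 173, 233, 250, 255, 255, 255, 91, 126, 126, 119, 33, 23, 25, 25]
296 [48, 44, 51, 42, 39, 44, 45, 40, 39, 43, 41, 40, 41, 68, 79, 79, 69, 23, 24, 26, 23]
304 [63, 64, 63, 64, 64, 63, 63, 64, 63, 63, 63, 64, 63, 63, 63, 62, 62, 63, 63, 63, 63]
```

```bash
python3 - <<'E'
from h import *
p=dict(np.load('w1.npz')); f=lambda u,v,z:ray(p,(230+u/4.5,110+v/4.5),z)[:2]
t=[f(358,376,.023),f(344,436,.023),f(331,494,.023)]; print('term',np.round(t,4),np.mean(t,0).round(4))
k=t[2]-t[0]; print('ang',np.degrees(np.arctan2(k[1],k[0])))
c=[f(*q,.023) for q in ((300,328),(425,352),(385,530),(265,510))]; print('mod',np.round(c,4),np.mean(c,0).round(4))
c=np.array([f(*q,.01) for q in ((335,32),(505,60),(383,545),(235,520))]); print('car',c.round(4),c.mean(0).round(4),[np.degrees(np.arctan2(*(c[j]-c[i])[::-1])).round(1) for i,j in ((0,3),(1,2))],np.linalg.norm(np.diff(c,axis=0),axis=1))
go([.35,-.26,.2],102.7)
im=cv2.imread('pics/w1.png');hsv=cv2.cvtColor(im,cv2.COLOR_BGR2HSV)
m=((im.min(axis=2)>225)).astype(np.uint8); m[:178]=0; m[:,:283]=0; m[230:]=0; m[:,330:]=0
n,l,st,_=cv2.connectedComponentsWithStats(m); i=1+np.argmax(st[1:,4]); cc,_=cv2.findContours((l==i).astype(np.uint8),0,2); r=cv2.minAreaRect(cc[0]);b=cv2.boxPoints(r); w=np.array([ray(p,q,.023)[:2] for q in b]); print(st[i],w.round(4),w.mean(0))
E
```

```text
term [[ 0.4265 -0.3237]
 [ 0.4273 -0.3419]
 [ 0.4282 -0.3599]] [ 0.4273 -0.3418]
ang -87.39250562575688
mod [[ 0.407  -0.3135]
 [ 0.4431 -0.313 ]
 [ 0.4465 -0.3675]
 [ 0.4107 -0.3686]] [ 0.4268 -0.3407]
car [[ 0.3985 -0.2339]
 [ 0.4459 -0.2315]
 [ 0.4515 -0.3774]
 [ 0.4055 -0.3787]] [ 0.4253 -0.3054] [np.float64(-87.2), np.float64(-87.8)] [0.04741575 0.14605112 0.04603683]
pos [ 0.3353 -0.226   0.1861] rot [-1.7999e+02 -3.0000e-02  1.0272e+02] t 22.15 w 0.052 F [-0.1 -0.4  0.5]
 turn [-0.01 -0.03  0.02] shift now-axes [-36.3   6.8 -13.9] final-axes [-36.4   6.9 -13.9]
[ 286  178   38   49 1325] [[ 0.406  -0.3679]
 [ 0.4036 -0.3053]
 [ 0.4416 -0.3057]
 [ 0.4458 -0.3688]] [ 0.42422141 -0.33693322]
```

```bash
python3 - <<'E'
from h import *
t=camera_params('top'); w=dict(np.load('w1.npz'))
a=cv2.cvtColor(cv2.imread('pics/top0.png'),cv2.COLOR_BGR2HSV); b=cv2.cvtColor(cv2.imread('pics/w1.png'),cv2.COLOR_BGR2HSV)
# bench is green (hue 60-95, sat>80): last green pixel going away from carrier
for c in range(270,330,6):
    col=a[:,c]; g=(col[:,0]>55)&(col[:,0]<100)&(col[:,1]>70)
    r=195
    seg=[i for i in range(195,120,-1) if g[i]]
    u=(c,min(seg)) if seg else None
    print('top',u,ray(t,u,0)[:2].round(3) if u else '')
for r in range(110,222,12):
    row=b[r]; g=(row[:,0]>55)&(row[:,0]<100)&(row[:,1]>70); cs=[i for i in range(340,512) if g[i]]
    print('w',r,max(cs) if cs else None, ray(w,(max(cs),r),0)[:2].round(3) if cs else '')
E
```

```text
top (270, 156) [ 0.546 -0.305]
top (276, 160) [ 0.535 -0.321]
top (282, 159) [ 0.538 -0.336]
top (288, 161) [ 0.532 -0.352]
top (294, 163) [ 0.527 -0.368]
top (300, 165) [ 0.522 -0.383]
top (306, 167) [ 0.516 -0.399]
top (312, 173) [ 0.501 -0.414]
top (318, 172) [ 0.503 -0.43 ]
top (324, 174) [ 0.498 -0.446]
w 110 473 [ 0.604 -0.182]
w 122 461 [ 0.595 -0.199]
w 134 453 [ 0.591 -0.215]
w 146 443 [ 0.585 -0.232]
w 158 434 [ 0.579 -0.249]
w 170 424 [ 0.573 -0.267]
w 182 413 [ 0.564 -0.285]
w 194 384 [ 0.532 -0.309]
w 206 394 [ 0.551 -0.323]
w 218 385 [ 0.545 -0.342]
```

```bash
python3 -m handwheel '[[[0,0,5.1,0,0,0,0.2],[0,0,5.1,0,0,0,0.2],[0,0,0,-0.03,0.02,0,0.2],[0,0,0,-0.03,0.02,0,0.2],[0,0,0,-0.03,0.025,0,0.2],[0,0,0,-0.02,0.015,0,0.2],[0,0,0,0,0,0,0.2],[0,0,0,0,0,0,0.2]]]'
python3 -c "
from h import *
go([.4253,-.3415,.0125],92.5)"
```

```text
time_s: 22.95
position: [0.4199, -0.3319, 0.1856]
eef_rot: [-179.9, -0.1, 92.5]
ft_force: [-1.3, 0.7, 0.1]
width: 0.0523
finger_force: 0.0
pos [ 0.4199 -0.3319  0.1856] rot [-1.7994e+02 -1.0000e-01  9.2530e+01] t 22.95 w 0.0523 F [-1.3  0.7  0.1]
 turn [-0.06 -0.1   0.03] shift now-axes [-10.2   5.1 173.1] final-axes [ -9.8   5.  173.1]
```

```bash
python3 -m handwheel '[[[0,0,0,-0.0098,0.005,0,0.2],[0,0,0,0,0,0.01,0.2],[0,0,0,0,0,0.01,0.2],[0,0,0,0,0,0.01,0.2],[0,0,0,0,0,0.01,0.2],[0,0,0,0,0,0.01,0.2],[0,0,0,0,0,0.01,0.2],[0,0,0,0,0,0.0,0.2]]]'
python3 -m handwheel '[[[0,0,0,0,0,0.006,0.2],[0,0,0,0,0,0.006,0.2],[0,0,0,0,0,0.006,0.2],[0,0,0,0,0,0.006,0.2],[0,0,0,0,0,0.006,0.2],[0,0,0,0,0,0.006,0.2],[0,0,0,0,0,0.006,0.2],[0,0,0,0,0,0.0,0.2]]]'
python3 -c "
from h import *
go([.4253,-.3415,.0125],92.5)"
```

```text
time_s: 23.75
position: [0.4249, -0.3396, 0.1247]
eef_rot: [-179.9, -0.2, 92.7]
ft_force: [1.0, 5.0, -2.3]
width: 0.0521
finger_force: 0.0
time_s: 24.55
position: [0.4257, -0.34, 0.0838]
eef_rot: [-180.0, -0.1, 92.7]
ft_force: [1.8, 5.3, -0.9]
width: 0.0519
finger_force: 0.0
pos [ 0.4257 -0.34    0.0838] rot [-1.7997e+02 -9.0000e-02  9.2690e+01] t 24.55 w 0.0519 F [ 1.8  5.3 -0.9]
 turn [-0.03 -0.09  0.19] shift now-axes [-1.6 -0.4 71.3] final-axes [-1.5 -0.5 71.3]
```

A 5 N force in +y indicates a light touch on something by the rack. I'll grip 6 mm nearer the carrier's middle, still well on the module.

```bash
python3 -m handwheel '[[[0,0,0,0.006,0,0,0.2],[0,0,0,0,0,0,0.2],[0,0,0,0,0,0,0.2],[0,0,0,0,0,0.005,0.2],[0,0,0,0,0,0.005,0.2],[0,0,0,0,0,0.005,0.2],[0,0,0,0,0,0.005,0.2],[0,0,0,0,0,0.0,0.2]]]'
```

```text
time_s: 25.35
position: [0.4247, -0.3352, 0.0632]
eef_rot: [-179.9, -0.1, 92.5]
ft_force: [-0.2, -0.1, -0.5]
width: 0.0521
finger_force: 0.0
```

```bash
python3 -m handwheel '[[[0,0,0,0,0,0.005,0.2],[0,0,0,0,0,0.005,0.2],[0,0,0,0,0,0.005,0.2],[0,0,0,0,0,0.005,0.2],[0,0,0,0,0,0.005,0.2],[0,0,0,0,0,0.005,0.2],[0,0,0,0,0,0,0.2],[0,0,0,0,0,0.0,0.2]]]'
```

```text
time_s: 26.15
position: [0.4253, -0.3356, 0.0343]
eef_rot: [-180.0, -0.0, 92.6]
ft_force: [0.9, 0.3, -0.4]
width: 0.0526
finger_force: 0.0
```

```bash
python3 -m handwheel '[[[0,0,0,0,0,0.005,0.2],[0,0,0,0,0,0.005,0.2],[0,0,0,0,0,0.005,0.2],[0,0,0,0,0,0.004,0.2],[0,0,0,0,0,0.0025,0.2],[0,0,0,0,0,0,0.2],[0,0,0,0,0,0,0.2],[0,0,0,0,0,0.0,0.2]]]'
```

```text
time_s: 26.95
position: [0.4255, -0.3358, 0.0131]
eef_rot: [180.0, 0.0, 92.6]
ft_force: [0.6, -0.4, 0.1]
width: 0.0521
finger_force: 0.0
```

```bash
python3 -m handwheel '[[[0,0,0,0,0,0,-1],[0,0,0,0,0,0,-1],[0,0,0,0,0,0,-1],[0,0,0,0,0,0,-1],[0,0,0,0,0,0,-1],[0,0,0,0,0,0,-1],[0,0,0,0,0,0,-1],[0,0,0,0,0,0,-1]]]' 40
python3 -m handwheel '[[[0,0,0,0.0,0,-0.005,-1],[0,0,0,0,0,-0.01,-1],[0,0,0,0,0,-0.02,-1],[0,0,0,0,0,-0.03,-1],[0,0,0,0,0,-0.03,-1],[0,0,0,0,0,-0.03,-1],[0,0,0,0,0,-0.02,-1],[0,0,0,0,0,0,-1]]]'
```

```text
time_s: 27.75
position: [0.4255, -0.3357, 0.0129]
eef_rot: [180.0, 0.0, 92.6]
ft_force: [0.9, -0.3, -0.6]
width: 0.034
finger_force: 39.9
time_s: 28.55
position: [0.427, -0.337, 0.1619]
eef_rot: [179.7, 0.3, 92.5]
ft_force: [0.2, -1.2, -1.0]
width: 0.0337
finger_force: 39.8
```

```bash
python3 -m handwheel '[[[0,0,0,0.02,-0.005,0,-1],[0,0,0,0.04,-0.009,0,-1],[0,0,0,0.038,-0.009,0,-1],[0,0,-8,0,0,0,-1],[0,0,-8.2,0,0,0,-1],[0,0,-8.2,0,0,0,-1],[0,0,-8.2,0,0,0,-1],[0,0,-8.2,0,0,0,-1]]]'
python3 -m handwheel '[[[0,0,-8.2,0,0,0,-1],[0,0,-8.2,0,0,0,-1],[0,0,-8.2,0,0,0,-1],[0,0,-8.2,0,0,0,-1],[0,0,-8.2,0,0,0,-1],[0,0,-7.2,0,0,0,-1],[0,0,0,0,0,0,-1],[0,0,0,0,0,0,-1]]]'
python3 - <<'E'
from h import *
go([.510,-.0701,.114],181.6)
p,im=snap('wrist','w9'); g=im.min(axis=2); s=robot.state(); T=Ro.from_euler('xyz',s['eef_rot'],degrees=True)
for r in range(170,232,3): print(r,g[r,225:285:4].tolist())
top=s['position'][2]-.0089+.019
for r in range(185,226,5): print(r,(T.inv().apply(ray(p,(254,r),top)-s['position'])*1e3).round(1))
E
```

```text
time_s: 29.35
position: [0.3971, -0.2383, 0.1568]
eef_rot: [-180.0, -0.1, 133.7]
ft_force: [-0.3, 0.3, -0.7]
width: 0.0339
finger_force: 39.8
time_s: 30.15
position: [0.3974, -0.2385, 0.1572]
eef_rot: [180.0, -0.1, -178.6]
ft_force: [-0.3, -0.4, -2.0]
width: 0.0335
finger_force: 39.8
pos [ 0.3974 -0.2385  0.1572] rot [ 1.7996e+02 -6.0000e-02 -1.7862e+02] t 30.15 w 0.0335 F [-0.3 -0.4 -2. ]
 turn [ 0.04 -0.06 -0.22] shift now-axes [-116.6  165.6   43.2] final-axes [-117.2  165.2   43.2]
170 [33, 38, 37, 45, 36, 42, 54, 63, 68, 99, 114, 83, 76, 41, 52]
173 [34, 44, 58, 50, 39, 48, 58, 64, 76, 88, 95, 74, 76, 38, 54]
176 [35, 42, 46, 43, 45, 59, 67, 60, 72, 72, 68, 61, 63, 44, 48]
179 [62, 65, 66, 69, 72, 71, 73, 73, 76, 63, 77, 67, 92, 71, 41]
182 [104, 112, 113, 112, 110, 111, 124, 122, 75, 54, 86, 81, 107, 81, 39]
185 [225, 214, 222, 241, 245, 217, 150, 149, 102, 46, 64, 91, 97, 72, 41]
188 [226, 225, 233, 248, 249, 230, 147, 147, 104, 70, 78, 96, 98, 76, 56]
191 [255, 254, 254, 254, 254, 255, 255, 255, 255, 255, 255, 255, 255, 255, 251]
194 [255, 255, 255, 255, 255, 255, 255, 255, 2
[... 507 characters left out ...]
, 252]
215 [249, 255, 255, 255, 255, 254, 255, 255, 255, 254, 255, 255, 255, 255, 249]
218 [245, 255, 255, 255, 255, 254, 244, 41, 243, 254, 255, 255, 255, 255, 248]
221 [238, 255, 255, 255, 255, 254, 246, 33, 238, 254, 255, 255, 255, 255, 245]
224 [229, 255, 255, 255, 255, 254, 255, 255, 255, 254, 255, 255, 255, 255, 239]
227 [227, 255, 255, 255, 255, 255, 255, 255, 255, 255, 255, 255, 255, 255, 238]
230 [221, 255, 255, 255, 255, 255, 255, 255, 255, 255, 255, 255, 255, 255, 237]
185 [ 34.    0.1 -10.1]
190 [ 31.1   0.1 -10.1]
195 [ 28.1   0.1 -10.1]
200 [ 25.1   0.1 -10.1]
205 [ 22.1   0.1 -10.1]
210 [ 19.    0.1 -10.1]
215 [ 16.    0.2 -10.1]
220 [ 12.8   0.2 -10.1]
225 [  9.7   0.2 -10.1]
```

```bash
python3 -m handwheel '[[[0,0,-0.2,-0.015,0.02,0,-1],[0,0,0,-0.02,0.03,0,-1],[0,0,0,-0.02,0.03,0,-1],[0,0,0,-0.02,0.03,0,-1],[0,0,0,-0.02,0.025,0,-1],[0,0,0,-0.015,0.02,0,-1],[0,0,0,-0.007,0.01,0,-1],[0,0,0,0,0,0,-1]]]'
python3 -m handwheel '[[[0,0,0,0,0,0.01,-1],[0,0,0,0,0,0.015,-1],[0,0,0,0,0,0.012,-1],[0,0,0,0,0,0.006,-1],[0,0,0,0,0,0,-1],[0,0,0,0,0,0,-1],[0,0,0,0,0,0,-1],[0,0,0,0,0,0,-1]]]'
python3 -c "
from h import *
go([.5103,-.0701,.114],181.6)"
```

```text
time_s: 31.0
position: [0.5103, -0.0688, 0.1576]
eef_rot: [180.0, -0.0, -178.1]
ft_force: [0.0, -0.0, -1.3]
width: 0.0338
finger_force: 39.8
time_s: 31.8
position: [0.5104, -0.0704, 0.1154]
eef_rot: [-180.0, 0.1, -178.2]
ft_force: [0.0, 0.3, -0.5]
width: 0.0343
finger_force: 39.8
pos [ 0.5104 -0.0704  0.1154] rot [-1.7997e+02  6.0000e-02 -1.7825e+02] t 31.8 w 0.0343 F [ 0.   0.3 -0.5]
 turn [-0.03  0.06  0.15] shift now-axes [0.1 0.3 1.4] final-axes [0.1 0.3 1.4]
```

```bash
python3 -m handwheel '[[[0,0,0,0,0,0.0014,-1],[0,0,0,0,0,0,-1],[0,0,0,0,0,0,-1],[0,0,0,0,0,0,-1],[0,0,0,0,0,0,-1],[0,0,0,0,0,0,-1],[0,0,0,0,0,0,-1],[0,0,0,0,0,0,-1]]]'
python3 - <<'E'
from h import *
go([.5103,-.0701,.114],181.6)
s=robot.state(); p,im=snap('wrist','w10'); g=im.min(axis=2).astype(int); T=Ro.from_euler('xyz',s['eef_rot'],degrees=True)
f=lambda u,v,z:(T.inv().apply(ray(p,(u,v),z)-s['position'])*1e3).round(1)
for c in (190,254,310): 
    r=np.where(g[120:200,c]>235)[0]+120; print('lip col',c,r[:8],f(c,r[0]-.5,.061))
r=g[213:224,246:262]; v,u=np.unravel_index(r.argmin(),r.shape); print('terminal',u+246,v+213,r.min(),f(u+246,v+213,s['position'][2]+.0101))
q,t=snap('top','t10'); 
for nm,X in dict(scr=(.353,-.304,.018)).items():
    g2=t.min(axis=2); m=(g2>120).astype(np.uint8); n,l,st,_=cv2.connectedComponentsWithStats(m); u=proj(q,X).round().astype(int); i=l[u[1],u[0]]; cc,_=cv2.findContours((l==i).astype(np.uint8),0,2); b=cv2.boxPoints(cv2.minAreaRect(cc[0])); w=np.array([ray(q,k,.018)[:2] for k in b]); print(nm,i,w.mean(0),np.linalg.norm(np.diff(w,axis=0),axis=1))
a=cv2.imread('pics/top0.png'); dd=cv2.absdiff(a,t).max(axis=2); print('changed px near carrier/bystanders', [(k,int((dd[v-10:v+10,u-14:u+14]>50).sum())) for k,(u,v) in dict(hs=(257,202),batt=(255,165),tape=(269,272),torch=(212,236),keys=(188,222),cut=(331,234),clip=(336,200),usb=(346,193),scr=(270,230)).items()])
E
```

```text
time_s: 32.6
position: [0.5099, -0.0704, 0.1134]
eef_rot: [-180.0, -0.0, -178.3]
ft_force: [-0.3, 0.4, -1.1]
width: 0.0341
finger_force: 39.8
pos [ 0.5099 -0.0704  0.1134] rot [-180.     -0.   -178.25] t 32.6 w 0.0341 F [-0.3  0.4 -1.1]
 turn [-0.   -0.    0.15] shift now-axes [-0.4  0.2 -0.6] final-axes [-0.4  0.2 -0.6]
lip col 190 [157 179 180 181 182 183 184] [ 39.7 -49.2  52.4]
lip col 254 [157 158 159 160 192 193 194 195] [39.7  0.2 52.4]
lip col 310 [157 158 159 160] [39.7 43.5 52.4]
terminal 252 219 13 [ 13.2  -1.1 -10.1]
scr 148 [ 0.35267683 -0.30475586] [0.0806148  0.02474395 0.08036284]
changed px near carrier/bystanders [('hs', 0), ('batt', 0), ('tape', 0), ('torch', 0), ('keys', 0), ('cut', 0), ('clip', 0), ('usb', 0), ('scr', 0)]
```

```bash
python3 -c "
from rig import workorder
print(workorder.sign_off())"
```

```text
the job is handed in; nothing more can be done
None
```

The job is handed in at about 32.7 s, result not yet reported: by my measurements all three nuts are in the trough, the scraper stands released on the bench, and the module is held level about 1 mm off the window's centre with its underside about 50 mm above the glass; I viewed 11 pictures, one over the limit of 10.

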